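# Wedge the rocking bench scale level

## Robot

A 7-joint arm with a two-finger parallel gripper is mounted at the origin on the work surface. World frame = base frame: x ahead of the robot, y to its left, z up, the work surface at z = 0. Lengths are in m, angles in rad, forces in N, time in s.
With the tool pointing down it reaches from about 0.4 to 0.85 m from the base axis. Payload 4.4 kg.
Tool frame: the origin (TCP) lies on the centre line of the jaws, within the pads' length; the fingertips stand 19 mm ahead of it and the grasp point (between the pads) is the TCP; z points along the fingers, y is the line along which they close (so a half turn about z gives the same grasp; the last joint's range is limited). The gripper opens to 94 mm and grips with 3 to 60 N. Pads are 16 mm wide; open, the fingers measure 119 mm over their backs; the gripper's body (75 mm by 177 mm) begins 78 mm behind the grasp point.
Start: joints at [-1.211, 0.628, 0.038, 1.517, -0.027, 0.996, -0.02], TCP at [0.268, 0.592, 0.224] pointing down, gripper open.
Joint ranges: [-3.06, 3.06], [-0.37, 2.12], [-1.25, 1.32], [0.18, 2.47], [-1.1, 4.24], [0.23, 1.98], [-2.94, 2.94]. Speed limits (rad/s): [2.57, 2.57, 3.14, 3.14, 3.14, 3.14, 3.14].

## Interface

Orientations are given as a rotation vector (axis times angle).
In Python, from rig import monitor, cams, workorder gives the robot as it stands.
- The arm moves only by the tool move_arm, never from a script. Its arguments are lists of equal length, an entry for each row: "linear": the shift along the tool's x, y, z in units of 0.03 m (1.0 is 0.03 m), a list of three; "angular": the turn, a rotation vector about the tool's x, y, z in units of 90 degrees (1.0 is 90 degrees), a list of three. In form: {"linear": [[x, y, z], ...], "angular": [[ax, ay, az], ...]}. A call has 1 to 12 rows; each row shifts and turns the commanded pose from where the row before left it, along the tool's axes as they then stand; what a row does not reach is not made up. A row lasts 1/10 s, in which the tool goes at most 50 mm and 8.59 degrees, less where a joint would pass 70% of its speed; a pose out of reach is approached as far as the arm can. A call with a number of a shift or a turn outside -1 to 1 is refused whole. A call with a gripper value outside its range is refused whole. "hand" is the opening, from 0 (shut) to 1 (fully open), set as the call begins (left out, the last holds). The fingers move at their own pace and stop on an object; the grip force is fixed at half the most. Time passes only in rows, so rows that do not move let the fingers close. It gives the time, the measured TCP pose, the force, the opening and the grip force at its end, in the units of the state.
- monitor.get_state(): the state, without advancing time (a new reading comes with each control period).
- cams.snapshot(name): name is "scene" or "top"; returns the picture (480x640x3 uint8, red, green, blue); there is no depth.
- cams.get_calibration(name): a dict with "camera_matrix" (3x3 intrinsics, pixels), "dist_coeffs" ([k1, k2, p1, p2, k3] as OpenCV has them; the pictures are not rectified), "view" (4x4, takes a point from world to camera coordinates). Camera axes: x right, y down, z forward; pixel columns grow to the right and rows downward; lengths in m; the calibration is good to about 2 mm. A picture is of the moment at which its call begins. get_calibration takes no time and is no camera call.
- workorder.close_job(): hands the job in; it is judged then, once.
The state is a dict: "time": time; "qpos": joint angles; "joint_vel": joint speeds; "joint_efforts": joint torques, N m; "eef_pos": TCP position; "ee_rot": TCP orientation; "force": force on the tool from outside, world axes, zero at the start; "moment": the same for the moment, N m; "opening": finger opening in m; "gripper_force": force on a finger pad.
Only numpy, scipy, OpenCV 4.12 (cv2) and the standard library are available. Lean on these libraries where they do the work, as an engineer would, in place of code of your own. Each camera call takes 0.05 s, during which the arm holds its last target. There are 200 camera calls.

## Task

The grey bench scale has lost the rubber pad of its front right foot and has rocked down onto that corner. Slide the yellow wedge, thin end first, under its right-hand edge below the orange tape until the scale stands level and firm, with its three good feet and the wedge all carrying it and no good foot lifted clear, then let go and leave the wedge in place. Do not shove the scale along the bench, lean on it or force the wedge, and leave the other things alone.

Things in the scene. Friction and masses are not known exactly. Their poses are not given: they have to be found in the camera images.
- scale: bench scale, about 2 kg, 250 x 250 mm, 72 mm high: sloping grey console in front (36 mm high at its front edge), blue pan behind. Origin: middle of its footprint at the height of the pads' undersides (within 0.6 mm); x points from the front edge to the back, y to its left, z up. Starts rocked 0.03 to 0.07 rad onto its front right corner, on a bare steel stud 7 mm long.
- tape (a point): on the lower right-hand edge of the scale under the orange tape, at x -60, y -125, z 12 to 16 mm in the scale's frame: where the wedge goes in, along the scale's +y, square to the edge. Starts about 7 mm above the bench, ends 10.5 to 17.5 mm above it. The bare stud (16 mm across) stands at x -100, y -100, so keep the wedge centred within 15 mm of this point.
- foot_front_left: black rubber pad, 20 mm across, of the scale's front left foot, 100 mm left from the scale's middle line and 100 mm ahead of its centre. Origin: centre of the pad's underside. Its underside lies 11.4 to 16.6 mm below the housing's underside, as the feet are screwed out, and the three pads, worn unevenly, differ by up to 1.2 mm, and the rubber squashes a few tenths of a mm under load.
- foot_back_left: black rubber pad, 20 mm across, of the scale's back left foot, 100 mm left from the scale's middle line and 100 mm behind its centre. Origin: centre of the pad's underside. Its underside lies 11.4 to 16.6 mm below the housing's underside, as the feet are screwed out, and the three pads, worn unevenly, differ by up to 1.2 mm, and the rubber squashes a few tenths of a mm under load.
- foot_back_right: black rubber pad, 20 mm across, of the scale's back right foot, 100 mm right from the scale's middle line and 100 mm behind its centre. Origin: centre of the pad's underside. Its underside lies 11.4 to 16.6 mm below the housing's underside, as the feet are screwed out, and the three pads, worn unevenly, differ by up to 1.2 mm, and the rubber squashes a few tenths of a mm under load.
- wedge: yellow plastic wedge, 30 mm wide: 80 mm taper, 2.5 mm thick at the tip rising 1:4 to 22.5 mm, then a 35 mm ribbed heel 22.5 mm high; 115 mm long, 70 g. It holds by friction when let go. Origin: middle of the tip's lower edge; x points from heel to tip, z up.
- wedge_tip (a point): middle of the lower edge of the wedge's thin end, at the origin of the wedge's frame; it ends up 28 to 66 mm inside the right-hand edge, depending on the pads.
- wedge_grip (a point): middle of the wedge's heel, where to grip across its 30 mm width (along the wedge's y): 97.5 mm behind the tip, 12.5 mm above the underside. Pushing it meets 2 to 4 N while the corner rises (with some pads up to twice that near the end), then climbs within 3 mm or so to 2.5 to 4 times the first force as all feet carry; past that a good foot lifts and the force stays level.
- spacer: bystander: flat steel bar, 100 x 32 x 12 mm; origin at the centre of its underside, long axis x.
- beaker: bystander: glass beaker, 60 mm across, 85 mm high; origin at the centre of its foot.
- check_weight: bystander: brass check weight, 48 mm across, 66 mm high; origin at the centre of its foot.
- scraper: bystander: spatula with an orange handle lying on the bench, long axis x, handle to -x.
- marker: bystander: black and blue marker pen lying on the bench, 125 mm long, long axis x.
- dropper: bystander: amber glass bottle with a black cap, 44 mm across, 110 mm high; origin at the centre of its foot.
Things that resemble listed ones, but are neither listed nor needed, are in the scene too. Of the things shaped like the wedge, the yellow one is meant.

How it is judged:
By the outcome, as a careful person would: the job done as asked, in the order asked, and still so for the second after the job is handed in, with the robot touching nothing.
It also fails if it takes over 67 s, if anything falls off the work surface, if the arm or the gripper's body presses on something with over 40 N, if the wrist force passes 120 N, or if a joint passes its speed limit or range.

## Working session

There is one attempt and no reset: what is moved stays moved. The work goes in short steps, Python scripts to look and compute and a tool call to move; the robot and the scene stay as the last step left them, time stands still between calls to the robot, and variables do not carry over. Pictures are saved under pics/ and viewed, at most 10 in all, crops included, and the job is handed in when it is done.

Besides the shell and the picture viewer there is one more tool, called after "Call:" by a JSON object that holds its "fn" and its "kwargs". move_arm: Moves the arm, as the interface text tells. Its arguments: {"type":"object","properties":{"linear":{"type":"array","items":{"type":"array","items":{"type":"number","minimum":-1,"maximum":1}}},"angular":{"type":"array","items":{"type":"array","items":{"type":"number","minimum":-1,"maximum":1}}},"hand":{"type":"number"}},"required":["linear","angular"]}

```bash
mkdir -p pics; cat > h.py <<'E'
import numpy as np, cv2
from rig import monitor, cams, workorder
def snap(n,f=None):
    im=np.ascontiguousarray(cams.snapshot(n)[:,:,::-1])
    if f: cv2.imwrite('pics/'+f,im)
    return im
def ray(n,uv):
    c=cams.get_calibration(n);K=np.array(c['camera_matrix']);V=np.array(c['view'])
    p=cv2.undistortPoints(np.array(uv,float).reshape(-1,1,2),K,np.array(c['dist_coeffs'],float)).reshape(-1,2)
    d=np.c_[p,np.ones(len(p))]@V[:3,:3]
    return -V[:3,:3].T@V[:3,3],d
def plane(n,uv,z):
    o,d=ray(n,uv); return o+d*((z-o[2])/d[:,2])[:,None]
def tri(uv1,uv2):
    o1,d1=ray('scene',uv1);o2,d2=ray('top',uv2);r=[]
    for a,b in zip(d1,d2):
        s=np.linalg.lstsq(np.c_[a,-b],o2-o1,rcond=None)[0]
        p,q=o1+a*s[0],o2+b*s[1]; r.append(np.r_[(p+q)/2,np.linalg.norm(p-q)])
    return np.array(r)
def proj(n,P):
    c=cams.get_calibration(n);V=np.array(c['view'])
    return cv2.projectPoints(np.array(P,float).reshape(-1,1,3),cv2.Rodrigues(V[:3,:3])[0],V[:3,3],np.array(c['camera_matrix']),np.array(c['dist_coeffs'],float))[0].reshape(-1,2)
E
python3 - <<'E'
from h import *
a=snap('scene','s0.png');b=snap('top','t0.png')
for n in('scene','top'):
    c=cams.get_calibration(n);V=np.array(c['view']);print(n,-V[:3,:3].T@V[:3,3],V[:3,:3].round(2).tolist(),np.array(c['camera_matrix'])[0,0])
s=monitor.get_state();print({k:s[k] for k in('time','eef_pos','ee_rot','force','opening')})
E
```

```text
scene [1.51216355 0.21471174 1.15773967] [[-0.19, 0.98, -0.0], [0.72, 0.14, -0.68], [-0.66, -0.13, -0.74]] 592.6514424711398
top [0.38376883 0.03226384 1.3568247 ] [[-0.02, -1.0, -0.02], [-0.99, 0.02, -0.12], [0.12, 0.01, -0.99]] 455.11639226637004
{'time': 0.1, 'eef_pos': array([0.2682481 , 0.59145759, 0.22367495]), 'ee_rot': array([-6.63799142e-01, -3.07034266e+00,  2.55113056e-03]), 'force': array([ 0.59594237, -0.48184464, -0.3227598 ]), 'opening': 0.09414684883073599}
```

View pics/s0.png

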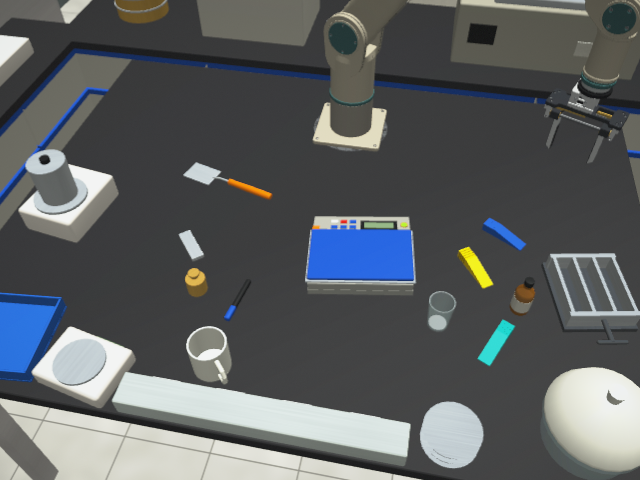

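View pics/t0.png

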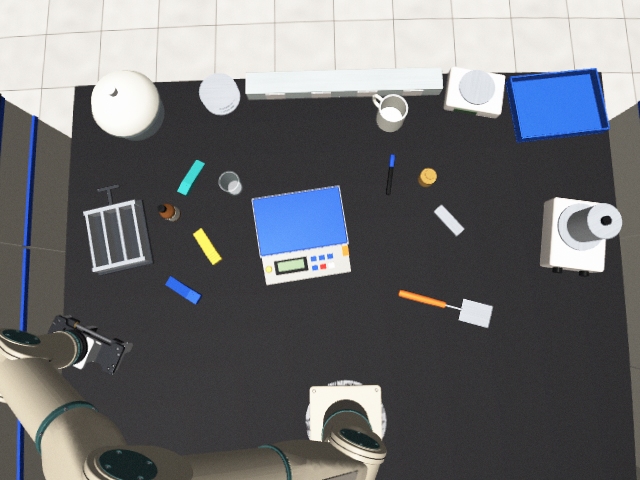

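In the scene view the yellow wedge is at (475,267), and in the top view at (207,246). The scale's console faces the robot, and the orange tape is at (346,251) top and (316,224) scene. Things that could be taken for the wedge are the blue wedge at (504,233) scene / (183,290) top, and the cyan one at (496,342) / (191,177). I choose the yellow one and check it in a close crop.

```bash
python3 - <<'E'
from h import *
a=cv2.imread('pics/s0.png');b=cv2.imread('pics/t0.png')
R=lambda im,x,y,w,h,W,H:cv2.resize(im[y:y+h,x:x+w],(W,H),interpolation=cv2.INTER_CUBIC)
top=np.hstack([R(a,445,235,60,60,300,300),R(b,180,220,50,50,300,300)])
bot=np.hstack([R(a,295,205,130,100,390,300),R(b,290,220,70,100,210,300)])
cv2.imwrite('pics/c1.png',np.vstack([top,bot]))
for n,im in(('scene',a),('top',b)):
    hsv=cv2.cvtColor(im,cv2.COLOR_BGR2HSV)
    m=cv2.inRange(hsv,(24,150,90),(34,255,255))
    for c in cv2.findContours(m,0,1)[0]:
        if cv2.contourArea(c)>80:
            r=cv2.boxPoints(cv2.minAreaRect(c)); ap=cv2.approxPolyDP(c,2,True).reshape(-1,2)
            print(n,cv2.contourArea(c),'rect',r.round(1).tolist(),'poly',ap.tolist()); print(plane(n,r,0.0).round(4).tolist())
    m=cv2.inRange(hsv,(8,150,120),(20,255,255))
    for c in cv2.findContours(m,0,1)[0]:
        if cv2.contourArea(c)>5: print(n,'orange',cv2.contourArea(c),c.reshape(-1,2).mean(0),cv2.boundingRect(c))
    m=cv2.inRange(hsv,(108,150,80),(125,255,255))
    for c in cv2.findContours(m,0,1)[0]:
        if 2000<cv2.contourArea(c)<9000:
            ap=cv2.approxPolyDP(c,4,True).reshape(-1,2);print(n,'pan',ap.tolist(),plane(n,ap,.07).round(4).tolist())
E
```

```text
scene 565.0 rect [[455.5, 252.60000610351562], [467.20001220703125, 243.89999389648438], [495.5, 281.6000061035156], [483.79998779296875, 290.3999938964844]] poly [[459, 250], [459, 257], [483, 288], [491, 285], [492, 282], [469, 247]]
[[0.4698, 0.3522, 0.0], [0.4336, 0.3808, 0.0], [0.5465, 0.4535, 0.0], [0.5794, 0.4255, 0.0]]
scene orange 96.5 [526.15384615 292.17948718] (518, 288, 17, 10)
scene orange 13.5 [195.44897959 282.81632653] (185, 276, 20, 11)
scene orange 7.0 [194.775 276.25 ] (189, 270, 11, 10)
scene orange 11.5 [315.2        227.06666667] (312, 226, 7, 3)
scene orange 256.5 [249.27956989 188.20430108] (227, 178, 45, 21)
scene pan [[0, 292], [0, 379], [31, 381], [30, 370], [44, 354], [66, 306], [61, 297]] [[0.8506, -0.6741, 0.07], [1.0519, -0.5516, 0.07], [1.0439, -0.4872, 0.07], [1.0213, -0.5022, 0.07], [0.981, -0.4929, 0.07], [0.8581, -0.5067, 0.07], [0.8371, -0.5299, 0.07]]
scene pan [[312, 230], [308, 278], [413, 279], [409, 230]] [[0.5255, -0.0126, 0.07], [0.6769, 0.0097, 0.07], [0.6334, 0.2504, 0.07], [0.4794, 0.2261, 0.07]]
top orange 281.5 [421.72277228 298.58415842] (398, 290, 48, 18)
top orange 39.0 [345.34615385 250.03846154] (342, 245, 7, 10)
top orange 53.5 [166.63636364 212.48484848] (160, 207, 13, 11)
top orange 25.5 [423.02702703 180.72972973] (419, 173, 11, 13)
top pan [[338, 188], [253, 200], [261, 254], [345, 242]] [[0.6694, 0.0072, 0.07], [0.6403, 0.2531, 0.07], [0.4837, 0.2306, 0.07], [0.5126, -0.0089, 0.07]]
top pan [[595, 68], [510, 76], [505, 82], [516, 141], [608, 129]] [[1.0259, -0.7836, 0.07], [1.0015, -0.5177, 0.07], [0.9825, -0.5009, 0.07], [0.7989, -0.5189, 0.07], [0.8324, -0.8018, 0.07]]
```

View pics/c1.png

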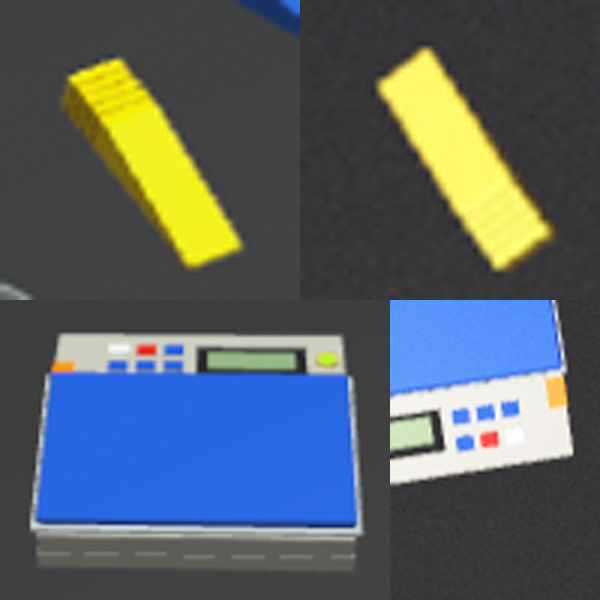

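The crop confirms the yellow wedge: ribbed heel towards the robot, tip away. In the top view its tip corners are (193,235) and (201,228), and its heel corners are (222,259) and (213,265).

```bash
python3 - <<'E'
from h import *
W=tri([(493.4,284.2),(483.4,288.6),(459,250.4),(469.4,246.6)],[(193,234.7),(201.3,228),(222,258.8),(213,265)]);print('wedge tipL,tipR,heel',W.round(4))
print('tip z0 top',plane('top',[(193,234.7),(201.3,228)],.002).round(4).tolist(),'heel',plane('top',[(222,258.8),(213,265)],.0225).round(4).tolist())
S=tri([(312,230),(308,278),(413,279),(409,230),(314.3,216.7)],[(345,242),(338,188),(253,200),(261,254),(351,271.7)]);print('pan FR BR BL FL, console FR',S.round(4))
b=cv2.imread('pics/t0.png')[180:290,245:360];cv2.imwrite('pics/c2.png',cv2.resize(b,None,fx=5,fy=5,interpolation=cv2.INTER_CUBIC))
E
```

```text
wedge tipL,tipR,heel [[ 5.526e-01  4.494e-01 -3.600e-03  4.000e-04]
 [ 5.723e-01  4.244e-01 -2.300e-03  1.000e-03]
 [ 4.759e-01  3.570e-01  1.640e-02  3.400e-03]
 [ 4.580e-01  3.832e-01  1.690e-02  2.200e-03]]
tip z0 top [[0.5519, 0.4479, 0.002], [0.5717, 0.4226, 0.002]] heel [[0.4756, 0.3538, 0.0225], [0.4578, 0.3806, 0.0225]]
pan FR BR BL FL, console FR [[ 0.5143 -0.0122  0.0582  0.0059]
 [ 0.671   0.0076  0.0623  0.0012]
 [ 0.639   0.251   0.0772  0.0017]
 [ 0.4835  0.2279  0.075   0.0038]
 [ 0.43   -0.0266  0.0187  0.0015]]
```

View pics/c2.png

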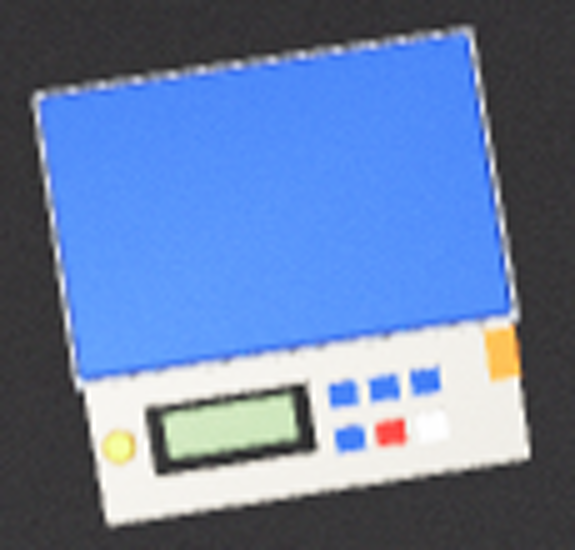

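```bash
python3 - <<'E'
from h import *
FL=plane('top',[(266.6,285)],.037)[0];FR=plane('top',[(351,271.6)],.028)[0]
BL=plane('top',[(252,199)],.072)[0];BR=plane('top',[(339.4,186)],.062)[0];T=plane('top',[(348.4,251.4)],.035)[0]
PR=plane('top',[(348.6,243.6)],.060)[0]
print(FL,FR,BL,BR,PR,'tape',T)
for a,b in((FR,FL),(BR,BL)): d=(b-a)[:2];print(np.linalg.norm(d),np.degrees(np.arctan2(d[1],d[0])))
for a,b in((FR,BR),(FL,BL)): d=(b-a)[:2];print(np.linalg.norm(d),np.degrees(np.arctan2(d[1],d[0])))
print('scraper,dropper,spacer,beaker',plane('top',[(400,292)],.01).round(3),plane('top',[(168,212)],.1).round(3),plane('top',[(449,220)],.01).round(3),plane('top',[(230,183)],.04).round(3))
s=monitor.get_state();R=cv2.Rodrigues(s['ee_rot'])[0];print(R.round(3),R.T@(np.array([.4825,.3786,.1])-s['eef_pos'])/.03)
E
```

```text
[0.39596967 0.21994251 0.037     ] [ 0.42985484 -0.02542684  0.028     ] [0.64291989 0.25564374 0.072     ] [0.67700736 0.00279858 0.062     ] [ 0.50879418 -0.01936137  0.06      ] tape [ 0.48842189 -0.01916172  0.035     ]
0.24769804817633648 97.86273597984713
0.2551325777400785 97.6780711611006
0.24875900608773413 6.515091963725352
0.24951751186731538 8.226174094887629
scraper,dropper,spacer,beaker [[ 0.367 -0.168  0.01 ]] [[0.606 0.491 0.1  ]] [[ 0.578 -0.324  0.01 ]] [[0.699 0.327 0.04 ]]
[[-0.911  0.413 -0.001]
 [ 0.413  0.911 -0.002]
 [-0.    -0.002 -1.   ]] [-9.43471124 -3.50461897  4.12865415]
```

Call:
{"fn": "move_arm", "kwargs": {"linear": [[0,0,0],[0,0,0],[0,0,0],[0,0,0],[0,0,0],[0,0,0],[0,0,0],[0,0,0],[0,0,0],[0,0,0],[0,0,0],[0,0,0]], "angular": [[0,0,0.09],[0,0,0.09],[0,0,0.09],[0,0,0.09],[0,0,0.09],[0,0,0.09],[0,0,0.09],[0,0,0.09],[0,0,0.09],[0,0,0.09],[0,0,0.09],[0,0,0.09]]}}

```text
time: 1.3
eef_pos: [0.2682, 0.5917, 0.224]
ee_rot: [2.746, 1.525, -0.001]
force: [-0.2, 1.1, 0.3]
opening: 0.0939
gripper_force: 0.0
```

Call:
{"fn": "move_arm", "kwargs": {"linear": [[0,0,0],[0,0,0],[0,0,0],[0,0,0]], "angular": [[0,0,0.085],[0,0,0.085],[0,0,0.084],[0,0,0]], "hand": 0.7}}

```text
time: 1.7
eef_pos: [0.2681, 0.5918, 0.2238]
ee_rot: [2.99, 0.958, -0.001]
force: [-0.2, 0.5, -0.2]
opening: 0.0671
gripper_force: 0.0
```

Call:
{"fn": "move_arm", "kwargs": {"linear": [[0.14,0.82,0.34],[0.14,0.82,0.34],[0.14,0.83,0.34],[0.14,0.83,0.34],[0.14,0.83,0.34],[0.14,0.83,0.34],[0.14,0.83,0.34],[0.14,0.83,0.34],[0.14,0.83,0.34],[0.14,0.83,0.34],[0.14,0.83,0.34],[0.14,0.83,0.34]], "angular": [[0,0,0],[0,0,0],[0,0,0],[0,0,0],[0,0,0],[0,0,0],[0,0,0],[0,0,0],[0,0,0],[0,0,0],[0,0,0],[0,0,0]]}}

```text
time: 2.9
eef_pos: [0.4832, 0.378, 0.1015]
ee_rot: [-2.99, -0.965, 0.001]
force: [-0.4, 0.0, 0.7]
opening: 0.0658
gripper_force: 0.0
```

```bash
cat >> h.py <<'E'
def rel(target,hdg):
    """tool-axis shift in units and turn about tool z in units to put TCP at target with tool x at world heading hdg deg"""
    s=monitor.get_state();R=cv2.Rodrigues(s['ee_rot'])[0];h=np.degrees(np.arctan2(R[1,0],R[0,0]))
    print('t',s['time'],'pos',s['eef_pos'].round(4),'x-heading',h.round(2),'zaxis',R[:,2].round(4),'F',s['force'].round(2),'open',round(s['opening'],4),'q',s['qpos'].round(2))
    print('shift units',(R.T@(np.array(target)-s['eef_pos'])/.03).round(3),'turn z units',(-(hdg-h)/90).round(4))
E
python3 - <<'E'
from h import *
rel([.4825,.3786,.0225],35.6)
a=snap('scene');b=snap('top')
R=lambda im,x,y,w,h,W,H:cv2.resize(im[y:y+h,x:x+w],(W,H),interpolation=cv2.INTER_CUBIC)
cv2.imwrite('pics/c3.png',np.hstack([R(a,405,190,120,120,400,400),R(b,160,200,100,100,400,400)]))
E
```

```text
t 2.9 pos [0.4832 0.378  0.1015] x-heading 35.76 zaxis [-6.e-04  1.e-04 -1.e+00] F [-0.44  0.    0.72] open 0.0658 q [-1.    0.78  0.49  1.74 -0.51  0.75 -1.2 ]
shift units [-0.006 -0.031  2.632] turn z units 0.0018
```

View pics/c3.png

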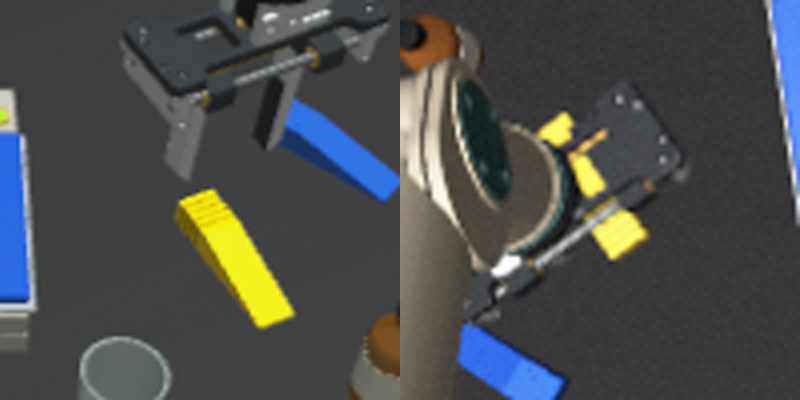

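The open jaws (top crop centre) are over the ribbed heel of the yellow wedge, clear of the blue wedge. Now descending.

Call:
{"fn": "move_arm", "kwargs": {"linear": [[0,0,0.4],[0,0,0.4],[0,0,0.4],[0,0,0.4],[0,0,0.4],[0,0,0.3],[0,0,0.2],[0,0,0.13],[0,0,0]], "angular": [[0,0,0],[0,0,0],[0,0,0],[0,0,0],[0,0,0],[0,0,0],[0,0,0],[0,0,0],[0,0,0]]}}

```text
time: 3.9
eef_pos: [0.4827, 0.3785, 0.0228]
ee_rot: [2.992, 0.959, -0.001]
force: [-0.8, -0.2, -0.3]
opening: 0.066
gripper_force: 0.0
```

Call:
{"fn": "move_arm", "kwargs": {"linear": [[0,0,0],[0,0,0],[0,0,0],[0,0,0],[0,0,0],[0,0,0],[0,0,0],[0,0,0]], "angular": [[0,0,0],[0,0,0],[0,0,0],[0,0,0],[0,0,0],[0,0,0],[0,0,0],[0,0,0]], "hand": 0}}

```text
time: 4.7
eef_pos: [0.4829, 0.3787, 0.0233]
ee_rot: [-2.992, -0.959, -0.0]
force: [-1.3, -0.4, 1.9]
opening: 0.0301
gripper_force: 29.9
```

Call:
{"fn": "move_arm", "kwargs": {"linear": [[0,0,-0.3],[0,0,-0.5],[0,0,-0.6],[0,0,-0.6],[0,0,-0.6],[0,0,-0.6],[0,0,-0.6],[0,0,-0.6],[0,0,-0.4],[0,0,-0.2],[0,0,0]], "angular": [[0,0,0],[0,0,0],[0,0,0],[0,0,0],[0,0,0],[0,0,0],[0,0,0],[0,0,0],[0,0,0],[0,0,0],[0,0,0]]}}

```text
time: 5.8
eef_pos: [0.4831, 0.3789, 0.1741]
ee_rot: [-2.991, -0.959, -0.002]
force: [0.4, -0.4, -0.4]
opening: 0.0296
gripper_force: 29.9
```

Call:
{"fn": "move_arm", "kwargs": {"linear": [[0,0,0],[0,0,0],[0,0,0],[0,0,0],[0,0,0],[0,0,0],[0,0,0],[0,0,0],[0,0,0],[0,0,0],[0,0,0]], "angular": [[0,0,-0.04],[0,0,-0.07],[0,0,-0.08],[0,0,-0.08],[0,0,-0.08],[0,0,-0.08],[0,0,-0.08],[0,0,-0.08],[0,0,-0.06],[0,0,-0.04],[0,0,0]]}}

```text
time: 6.9
eef_pos: [0.4824, 0.3781, 0.1723]
ee_rot: [-2.068, -2.364, 0.003]
force: [-0.6, -0.5, 0.0]
opening: 0.0297
gripper_force: 29.9
```

Call:
{"fn": "move_arm", "kwargs": {"linear": [[-0.4,0,0],[-0.8,-0.06,0],[-0.8,-0.06,0],[-0.8,-0.06,0],[-0.8,-0.06,0],[-0.8,-0.06,0],[-0.8,-0.06,0],[-0.8,-0.06,0],[-0.8,-0.06,0],[-0.8,-0.06,0],[-0.8,-0.06,0],[-0.8,-0.06,0]], "angular": [[0,0,0],[0,0,0],[0,0,0],[0,0,0],[0,0,0],[0,0,0],[0,0,0],[0,0,0],[0,0,0],[0,0,0],[0,0,0],[0,0,0]]}}

```text
time: 8.1
eef_pos: [0.4994, 0.1004, 0.173]
ee_rot: [2.071, 2.362, -0.001]
force: [-0.2, 0.2, -1.7]
opening: 0.0295
gripper_force: 29.9
```

Call:
{"fn": "move_arm", "kwargs": {"linear": [[-0.8,-0.06,0],[-0.8,-0.06,0],[-0.8,-0.06,0],[-0.8,-0.06,0],[-0.8,-0.06,0],[-0.8,-0.06,0],[-0.8,-0.06,0],[-0.8,-0.06,0],[-0.8,-0.06,0],[-0.8,-0.06,0],[-0.4,-0.06,0],[0,0,0]], "angular": [[0,0,0],[0,0,0],[0,0,0],[0,0,0],[0,0,0],[0,0,0],[0,0,0],[0,0,0],[0,0,0],[0,0,0],[0,0,0],[0,0,0]]}}

```text
time: 9.3
eef_pos: [0.5129, -0.1522, 0.173]
ee_rot: [2.074, 2.36, -0.002]
force: [-0.9, 0.0, -1.6]
opening: 0.03
gripper_force: 29.9
```

```bash
python3 - <<'E'
from h import *
rel([.510,-.154,.0240],97.6)
a=snap('scene');b=snap('top')
R=lambda im,x,y,w,h,W,H:cv2.resize(im[y:y+h,x:x+w],(W,H),interpolation=cv2.INTER_CUBIC)
cv2.imwrite('pics/c4.png',np.hstack([R(a,210,160,120,120,400,400),R(b,310,190,120,120,400,400)]))
E
```

```text
t 9.3 pos [ 0.5129 -0.1522  0.173 ] x-heading 97.39 zaxis [-6.e-04 -1.e-03 -1.e+00] F [-0.95  0.   -1.64] open 0.03 q [ 0.1   0.54  0.21  1.9  -0.16  0.72  0.52]
shift units [-0.042 -0.1    4.968] turn z units -0.0024
```

View pics/c4.png

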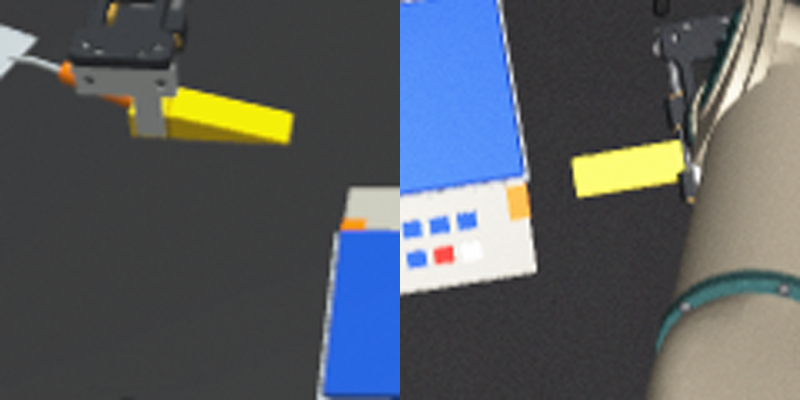

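The wedge is held level, tip at top-view crop (572,180), pointing at the tape at (518,200), with clear bench between. Lowering.

Call:
{"fn": "move_arm", "kwargs": {"linear": [[-0.04,-0.1,0.3],[0,0,0.5],[0,0,0.6],[0,0,0.6],[0,0,0.6],[0,0,0.6],[0,0,0.6],[0,0,0.5],[0,0,0.3],[0,0,0.2],[0,0,0.12],[0,0,0]], "angular": [[0,0,-0.002],[0,0,0],[0,0,0],[0,0,0],[0,0,0],[0,0,0],[0,0,0],[0,0,0],[0,0,0],[0,0,0],[0,0,0],[0,0,0]]}}

```text
time: 10.6
eef_pos: [0.511, -0.1513, 0.0254]
ee_rot: [-2.064, -2.368, 0.0]
force: [0.4, -0.6, 0.0]
opening: 0.0301
gripper_force: 29.9
```

```bash
python3 - <<'E'
from h import *
rel([.510,-.154,.0235],97.6)
a=snap('scene');b=snap('top')
R=lambda im,x,y,w,h,W,H:cv2.resize(im[y:y+h,x:x+w],(W,H),interpolation=cv2.INTER_CUBIC)
cv2.imwrite('pics/c5.png',np.hstack([R(a,230,180,100,100,400,400),R(b,320,200,100,100,400,400)]))
E
```

```text
t 10.6 pos [ 0.511  -0.1513  0.0254] x-heading 97.84 zaxis [-1.e-04  1.e-04 -1.e+00] F [ 0.4  -0.61  0.04] open 0.0301 q [ 0.16  0.78  0.12  1.99 -0.22  0.39  0.58]
shift units [-0.084 -0.044  0.064] turn z units 0.0027
```

View pics/c5.png

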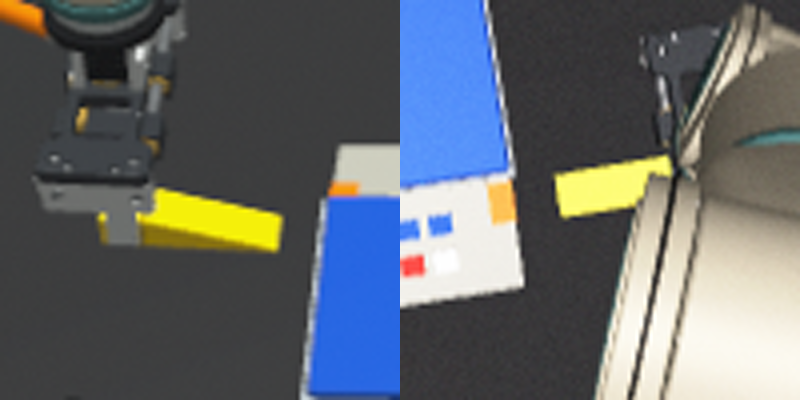

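The wedge tip's middle is at top pixel (359.9,249.1) and the tape centre at (348.5,250.7). The wedge is in line to about 3 mm, with the edge about 35 mm ahead.

Call:
{"fn": "move_arm", "kwargs": {"linear": [[0,-0.05,0.03],[0,0,0.03],[0,0,0],[0,0,0]], "angular": [[0,0,0.002],[0,0,0],[0,0,0],[0,0,0]]}}

```text
time: 11.1
eef_pos: [0.5096, -0.1517, 0.0239]
ee_rot: [2.068, 2.364, 0.0]
force: [0.6, -0.1, -0.7]
opening: 0.0296
gripper_force: 29.9
```

Call:
{"fn": "move_arm", "kwargs": {"linear": [[0.1,0,0],[0.15,0,0],[0.15,0,0],[0.15,0,0],[0.15,0,0],[0.15,0,0],[0.15,0,0],[0.15,0,0],[0.1,0,0],[0.05,0,0],[0,0,0]], "angular": [[0,0,0],[0,0,0],[0,0,0],[0,0,0],[0,0,0],[0,0,0],[0,0,0],[0,0,0],[0,0,0],[0,0,0],[0,0,0]]}}

```text
time: 12.2
eef_pos: [0.5043, -0.1129, 0.0237]
ee_rot: [-2.068, -2.365, 0.0]
force: [-0.4, -0.8, -0.5]
opening: 0.0297
gripper_force: 29.9
```

```bash
python3 - <<'E'
from h import *
rel([.510,-.154,.0235],97.6)
s=monitor.get_state();R=cv2.Rodrigues(s['ee_rot'])[0]
print('toolF',R.T@s['force'])
E
```

```text
t 12.2 pos [ 0.5043 -0.1129  0.0237] x-heading 97.66 zaxis [-1.e-04  1.e-04 -1.e+00] F [-0.37 -0.77 -0.51] open 0.0297 q [ 0.09  0.77  0.12  2.03 -0.24  0.35  0.54]
shift units [-1.385  0.007  0.008] turn z units 0.0007
toolF [-0.71673335 -0.46955655  0.50741974]
```

Call:
{"fn": "move_arm", "kwargs": {"linear": [[0.05,0,0],[0.05,0,0],[0.05,0,0],[0.05,0,0],[0.05,0,0],[0.05,0,0],[0,0,0]], "angular": [[0,0,0],[0,0,0],[0,0,0],[0,0,0],[0,0,0],[0,0,0],[0,0,0]]}}

```text
time: 12.9
eef_pos: [0.503, -0.1038, 0.0237]
ee_rot: [-2.068, -2.365, -0.0]
force: [0.5, -0.0, -1.1]
opening: 0.03
gripper_force: 29.9
```

Call:
{"fn": "move_arm", "kwargs": {"linear": [[0.05,0,0],[0.05,0,0],[0,0,0]], "angular": [[0,0,0],[0,0,0],[0,0,0]]}}

```text
time: 13.2
eef_pos: [0.5026, -0.1009, 0.0237]
ee_rot: [-2.068, -2.365, -0.0]
force: [0.1, -0.8, -0.8]
opening: 0.0296
gripper_force: 29.9
```

Call:
{"fn": "move_arm", "kwargs": {"linear": [[0.05,0,0],[0.05,0,0],[0,0,0]], "angular": [[0,0,0],[0,0,0],[0,0,0]]}}

```text
time: 13.5
eef_pos: [0.5023, -0.0979, 0.0237]
ee_rot: [-2.068, -2.365, -0.0]
force: [-0.2, 0.4, -0.9]
opening: 0.0293
gripper_force: 29.9
```

Call:
{"fn": "move_arm", "kwargs": {"linear": [[0.05,0,0],[0.05,0,0],[0,0,0]], "angular": [[0,0,0],[0,0,0],[0,0,0]]}}

```text
time: 13.8
eef_pos: [0.502, -0.0953, 0.0237]
ee_rot: [2.068, 2.364, -0.0]
force: [0.4, -0.8, -1.5]
opening: 0.0299
gripper_force: 29.9
```

Call:
{"fn": "move_arm", "kwargs": {"linear": [[0.05,0,0],[0.05,0,0],[0,0,0]], "angular": [[0,0,0],[0,0,0],[0,0,0]]}}

```text
time: 14.1
eef_pos: [0.5016, -0.0922, 0.0238]
ee_rot: [2.068, 2.365, 0.0]
force: [0.4, -1.3, -2.3]
opening: 0.0297
gripper_force: 29.9
```

Call:
{"fn": "move_arm", "kwargs": {"linear": [[0.05,0,0],[0.05,0,0],[0,0,0]], "angular": [[0,0,0],[0,0,0],[0,0,0]]}}

```text
time: 14.4
eef_pos: [0.501, -0.0889, 0.0237]
ee_rot: [-2.068, -2.365, -0.0]
force: [-0.0, -1.3, -1.8]
opening: 0.0297
gripper_force: 29.9
```

Call:
{"fn": "move_arm", "kwargs": {"linear": [[0.05,0,0],[0.05,0,0],[0,0,0]], "angular": [[0,0,0],[0,0,0],[0,0,0]]}}

```text
time: 14.7
eef_pos: [0.5006, -0.0859, 0.0237]
ee_rot: [-2.068, -2.365, -0.0]
force: [0.1, -0.4, -2.1]
opening: 0.0298
gripper_force: 29.9
```

Call:
{"fn": "move_arm", "kwargs": {"linear": [[0.05,0,0],[0.05,0,0],[0,0,0]], "angular": [[0,0,0],[0,0,0],[0,0,0]]}}

```text
time: 15.0
eef_pos: [0.5002, -0.0829, 0.0237]
ee_rot: [-2.068, -2.365, -0.0]
force: [0.7, -1.0, -1.4]
opening: 0.0298
gripper_force: 29.9
```

Call:
{"fn": "move_arm", "kwargs": {"linear": [[0.05,0,0],[0.05,0,0],[0,0,0]], "angular": [[0,0,0],[0,0,0],[0,0,0]]}}

```text
time: 15.3
eef_pos: [0.4998, -0.08, 0.0237]
ee_rot: [-2.068, -2.365, -0.0]
force: [0.2, -1.4, -2.3]
opening: 0.0299
gripper_force: 29.9
```

```bash
cat >> h.py <<'E'
def look():
    a=snap('scene');b=snap('top')
    for n,im in(('scene',a),('top',b)):
        m=cv2.inRange(cv2.cvtColor(im,cv2.COLOR_BGR2HSV),(108,150,80),(125,255,255))
        for c in cv2.findContours(m,0,1)[0]:
            x,y,w,h=cv2.boundingRect(c)
            if 2000<cv2.contourArea(c)<9000 and 240<x<330: print(n,'pan',cv2.approxPolyDP(c,4,True).reshape(-1,2).tolist())
    return a,b
E
python3 - <<'E'
from h import *
a,b=look()
R=lambda im,x,y,w,h,W,H:cv2.resize(im[y:y+h,x:x+w],(W,H),interpolation=cv2.INTER_CUBIC)
cv2.imwrite('pics/c6.png',np.hstack([R(a,250,180,100,100,400,400),R(b,310,205,80,80,400,400)]))
E
```

```text
scene pan [[313, 229], [309, 279], [413, 281], [410, 231]]
top pan [[337, 187], [253, 200], [260, 253], [345, 241]]
```

View pics/c6.png

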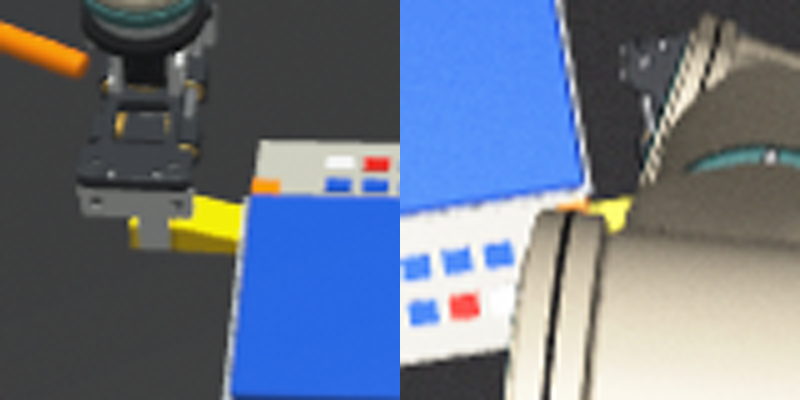

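The wedge is under the edge at the tape (scene crop (240,230), top crop (590,210)). The pan's back-left corner has come down about 2 px, so the corner is rising. I'll carry on in small steps and read the force while moving.

Call:
{"fn": "move_arm", "kwargs": {"linear": [[0.025,0,0],[0.025,0,0]], "angular": [[0,0,0],[0,0,0]]}}

```text
time: 15.6
eef_pos: [0.4997, -0.079, 0.0238]
ee_rot: [2.069, 2.364, -0.0]
force: [0.2, -1.3, -2.5]
opening: 0.0296
gripper_force: 29.9
```

Call:
{"fn": "move_arm", "kwargs": {"linear": [[0.025,0,0],[0.025,0,0]], "angular": [[0,0,0],[0,0,0]]}}

```text
time: 15.8
eef_pos: [0.4995, -0.0774, 0.0238]
ee_rot: [2.069, 2.364, -0.0]
force: [0.4, -0.8, -1.8]
opening: 0.03
gripper_force: 29.9
```

Call:
{"fn": "move_arm", "kwargs": {"linear": [[0.025,0,0],[0.025,0,0]], "angular": [[0,0,0],[0,0,0]]}}

```text
time: 16.0
eef_pos: [0.4993, -0.0758, 0.0238]
ee_rot: [-2.068, -2.365, 0.0]
force: [0.6, -1.0, -1.9]
opening: 0.0298
gripper_force: 29.9
```

Call:
{"fn": "move_arm", "kwargs": {"linear": [[0.025,0,0],[0.025,0,0]], "angular": [[0,0,0],[0,0,0]]}}

```text
time: 16.2
eef_pos: [0.4991, -0.0744, 0.0237]
ee_rot: [-2.068, -2.364, 0.0]
force: [0.2, -1.0, -3.0]
opening: 0.0296
gripper_force: 29.9
```

Call:
{"fn": "move_arm", "kwargs": {"linear": [[0.025,0,0],[0.025,0,0]], "angular": [[0,0,0],[0,0,0]]}}

```text
time: 16.4
eef_pos: [0.4989, -0.0729, 0.0237]
ee_rot: [-2.068, -2.364, 0.0]
force: [0.4, -0.6, -2.6]
opening: 0.0296
gripper_force: 29.9
```

Call:
{"fn": "move_arm", "kwargs": {"linear": [[0.025,0,0],[0.025,0,0]], "angular": [[0,0,0],[0,0,0]]}}

```text
time: 16.6
eef_pos: [0.4987, -0.0714, 0.0238]
ee_rot: [-2.068, -2.364, 0.0]
force: [-0.4, -1.6, -2.7]
opening: 0.0292
gripper_force: 29.9
```

Call:
{"fn": "move_arm", "kwargs": {"linear": [[0.025,0,0],[0.025,0,0]], "angular": [[0,0,0],[0,0,0]]}}

```text
time: 16.8
eef_pos: [0.4985, -0.0699, 0.0237]
ee_rot: [-2.068, -2.364, 0.0]
force: [0.2, -2.4, -1.7]
opening: 0.0296
gripper_force: 29.9
```

```bash
python3 - <<'E'
from h import *
rel([.49,-.06,.0235],97.6)
look()
for i in range(4):
    cams.snapshot('top'); print(monitor.get_state()['force'].round(2))
E
```

```text
t 16.8 pos [ 0.4985 -0.0699  0.0237] x-heading 97.64 zaxis [-1.e-04  0.e+00 -1.e+00] F [ 0.17 -2.44 -1.68] open 0.0296 q [ 0.    0.76  0.12  2.07 -0.27  0.33  0.48]
shift units [ 0.365 -0.236  0.008] turn z units 0.0005
scene pan [[313, 229], [309, 279], [413, 283], [410, 232]]
top pan [[337, 188], [253, 200], [260, 253], [344, 241]]
[ 0.17 -0.89 -2.85]
[ 0.35 -0.79 -2.49]
[-0.32 -1.11 -2.28]
[ 0.76 -1.84 -3.56]
```

Call:
{"fn": "move_arm", "kwargs": {"linear": [[0.025,0,0],[0.025,0,0]], "angular": [[0,0,0],[0,0,0]]}}

```text
time: 17.3
eef_pos: [0.4983, -0.0686, 0.0238]
ee_rot: [2.069, 2.364, -0.0]
force: [0.0, -1.3, -3.6]
opening: 0.0298
gripper_force: 29.9
```

Call:
{"fn": "move_arm", "kwargs": {"linear": [[0.025,0,0],[0.025,0,0]], "angular": [[0,0,0],[0,0,0]]}}

```text
time: 17.5
eef_pos: [0.4981, -0.067, 0.0238]
ee_rot: [2.068, 2.364, -0.0]
force: [-0.2, -1.8, -2.4]
opening: 0.0297
gripper_force: 29.9
```

Call:
{"fn": "move_arm", "kwargs": {"linear": [[0.025,0,0],[0.025,0,0]], "angular": [[0,0,0],[0,0,0]]}}

```text
time: 17.7
eef_pos: [0.4979, -0.0655, 0.0238]
ee_rot: [2.068, 2.364, -0.0]
force: [0.5, -2.6, -1.9]
opening: 0.0296
gripper_force: 29.9
```

Call:
{"fn": "move_arm", "kwargs": {"linear": [[0.025,0,0],[0.025,0,0]], "angular": [[0,0,0],[0,0,0]]}}

```text
time: 17.9
eef_pos: [0.4977, -0.064, 0.0238]
ee_rot: [2.068, 2.364, -0.0]
force: [-0.5, -3.2, -2.6]
opening: 0.0298
gripper_force: 29.9
```

Call:
{"fn": "move_arm", "kwargs": {"linear": [[0.025,0,0],[0.025,0,0]], "angular": [[0,0,0],[0,0,0]]}}

```text
time: 18.1
eef_pos: [0.4975, -0.0626, 0.0238]
ee_rot: [2.068, 2.364, -0.0]
force: [0.2, -2.1, -3.6]
opening: 0.03
gripper_force: 29.9
```

```bash
cat >> h.py <<'E'
def favg(n=6):
    F=[]
    for i in range(n): cams.snapshot('top'); F.append(monitor.get_state()['force'])
    print('F avg',np.mean(F,0).round(2), 'z',monitor.get_state()['eef_pos'].round(4))
E
python3 - <<'E'
from h import *
look();favg()
E
```

```text
scene pan [[313, 229], [309, 279], [414, 283], [410, 232]]
top pan [[337, 188], [253, 200], [260, 253], [344, 241]]
F avg [ 0.61 -2.26 -3.76] z [ 0.4975 -0.0625  0.0237]
```

```bash
cat >> h.py <<'E'
def corners(im):
    m=cv2.inRange(cv2.cvtColor(im,cv2.COLOR_BGR2HSV),(108,150,80),(125,255,255))
    c=[c for c in cv2.findContours(m,0,cv2.CHAIN_APPROX_NONE)[0] if 2000<cv2.contourArea(c)<9000 and 240<cv2.boundingRect(c)[0]<330][0]
    q=cv2.approxPolyDP(cv2.convexHull(c),4,True).reshape(-1,2).astype(float)
    p=c.reshape(-1,2).astype(float);L=[]
    for i in range(4):
        a,b=q[i],q[(i+1)%4];d=(b-a)/np.linalg.norm(b-a);t=(p-a)@d/np.linalg.norm(b-a);e=np.abs((p-a)@[-d[1],d[0]])
        s=p[(e<2.5)&(t>.1)&(t<.9)].astype(np.float32)
        vx,vy,x,y=cv2.fitLine(s,cv2.DIST_HUBER,0,.01,.01).ravel();L.append((np.array([x,y]),np.array([vx,vy])))
    r=[]
    for i in range(4):
        (a,u),(b,v)=L[i-1],L[i];k=np.linalg.solve(np.c_[u,-v],b-a);r.append(a+u*k[0])
    return np.array(r)
def order(n,c): # FR BR BL FL
    P=plane(n,c,.07)[:,:2];P=P-P.mean(0);a=np.deg2rad(-7.6);P=P@np.array([[np.cos(a),np.sin(a)],[-np.sin(a),np.cos(a)]])
    return np.array([c[np.argmin(((np.sign(P)-s)**2).sum(1))] for s in((-1,-1),(1,-1),(1,1),(-1,1))])
def tilt(a,b):
    A,B=order('scene',corners(a)),order('top',corners(b))
    T=tri(A,B);X=T[:,:3].mean(0);Q=T[:,:3]-X
    vx=np.array([.991,.132]);vy=np.array([-.132,.991])
    co=np.linalg.lstsq(np.c_[Q[:,:2]@vx,Q[:,:2]@vy],Q[:,2],rcond=None)[0]
    print('scene',A.round(1).tolist(),'top',B.round(1).tolist());print('z mm',(T[:,2]*1e3).round(1),'err',(T[:,3]*1e3).round(1),'centre',X.round(4),'slope x,y',co.round(4))
E
python3 - <<'E'
from h import *
tilt(cv2.imread('pics/s0.png'),cv2.imread('pics/t0.png'))
tilt(snap('scene'),snap('top'));favg(4)
E
```

```text
scene [[312.3999938964844, 229.3000030517578], [307.0, 279.0], [412.70001220703125, 279.0], [409.5, 228.89999389648438]] top [[346.20001220703125, 241.39999389648438], [337.6000061035156, 187.3000030517578], [253.10000610351562, 199.89999389648438], [261.1000061035156, 254.6999969482422]]
z mm [61.6 61.4 77.3 76.6] err [1.3 1.6 2.2 2.3] centre [0.5773 0.1181 0.0692] slope x,y [0.0012 0.0633]
scene [[313.3999938964844, 228.60000610351562], [308.20001220703125, 279.29998779296875], [413.79998779296875, 283.70001220703125], [410.70001220703125, 231.60000610351562]] top [[345.1000061035156, 240.39999389648438], [336.5, 186.39999389648438], [252.1999969482422, 199.8000030517578], [260.0, 253.89999389648438]]
z mm [67.5 63.8 64.4 70.7] err [1.2 1.5 2.7 2.5] centre [0.5799 0.1218 0.0666] slope x,y [-0.0312  0.0075]
F avg [ 0.36 -2.06 -4.08] z [ 0.4975 -0.0625  0.0238]
```

Call:
{"fn": "move_arm", "kwargs": {"linear": [[0.025,0,0],[0.025,0,0]], "angular": [[0,0,0],[0,0,0]]}}

```text
time: 19.0
eef_pos: [0.4974, -0.0621, 0.0238]
ee_rot: [2.069, 2.363, -0.001]
force: [0.0, -7.4, -4.4]
opening: 0.03
gripper_force: 29.9
```

```bash
python3 - <<'E'
from h import *
tilt(snap('scene'),snap('top'));favg(4)
E
```

```text
scene [[313.3999938964844, 228.60000610351562], [308.20001220703125, 279.29998779296875], [413.79998779296875, 283.70001220703125], [410.70001220703125, 231.60000610351562]] top [[345.1000061035156, 240.39999389648438], [336.5, 186.39999389648438], [252.1999969482422, 199.8000030517578], [260.20001220703125, 253.8000030517578]]
z mm [67.4 63.8 64.4 70.8] err [1.3 1.5 2.8 2.2] centre [0.5799 0.1218 0.0666] slope x,y [-0.0315  0.0078]
F avg [ 0.21 -5.16 -4.54] z [ 0.4974 -0.0621  0.0237]
```

Call:
{"fn": "move_arm", "kwargs": {"linear": [[0.025,0,0],[0.025,0,0]], "angular": [[0,0,0],[0,0,0]]}}

```text
time: 19.5
eef_pos: [0.4972, -0.0616, 0.0238]
ee_rot: [2.069, 2.361, -0.002]
force: [0.3, -7.3, -4.7]
opening: 0.0297
gripper_force: 29.9
```

```bash
python3 - <<'E'
from h import *
tilt(snap('scene'),snap('top'));favg(4)
E
```

```text
scene [[313.70001220703125, 228.60000610351562], [308.20001220703125, 279.29998779296875], [413.6000061035156, 283.79998779296875], [411.0, 231.60000610351562]] top [[345.0, 240.5], [336.3999938964844, 186.5], [252.5, 199.8000030517578], [259.79998779296875, 253.8000030517578]]
z mm [67.4 63.8 64.2 70.8] err [0.8 2.  2.3 2.5] centre [0.5799 0.122  0.0666] slope x,y [-0.0321  0.0079]
F avg [ 0.38 -6.82 -5.16] z [ 0.4972 -0.0615  0.0238]
```

Call:
{"fn": "move_arm", "kwargs": {"linear": [[0.02,0,0],[0,0,0]], "angular": [[0,0,0],[0,0,0]]}}

```text
time: 20.0
eef_pos: [0.497, -0.0611, 0.0238]
ee_rot: [2.069, 2.361, -0.002]
force: [-0.9, -7.6, -4.8]
opening: 0.0297
gripper_force: 29.9
```

```bash
python3 - <<'E'
from h import *
favg(6)
E
```

```text
F avg [ 0.2  -7.31 -4.65] z [ 0.4969 -0.0611  0.0237]
```

The push force has climbed from about 2 N to 7.3 N (about 3.3 times) and is levelling off, while the scale's attitude is steady, so all feet carry. I'll relieve the push before opening.

Call:
{"fn": "move_arm", "kwargs": {"linear": [[-0.02,0,0],[-0.02,0,0],[0,0,0]], "angular": [[0,0,0],[0,0,0],[0,0,0]]}}

```text
time: 20.6
eef_pos: [0.497, -0.0611, 0.0237]
ee_rot: [2.069, 2.363, -0.001]
force: [-0.7, -5.8, -5.5]
opening: 0.0299
gripper_force: 29.9
```

```bash
python3 - <<'E'
from h import *
favg(6)
E
```

```text
F avg [-0.22 -5.86 -4.88] z [ 0.497  -0.0611  0.0237]
```

Call:
{"fn": "move_arm", "kwargs": {"linear": [[-0.03,0,0],[-0.03,0,0],[-0.03,0,0],[0,0,0]], "angular": [[0,0,0],[0,0,0],[0,0,0],[0,0,0]]}}

```text
time: 21.3
eef_pos: [0.4972, -0.0614, 0.0236]
ee_rot: [-2.066, -2.364, -0.001]
force: [0.4, 1.4, -4.6]
opening: 0.0298
gripper_force: 29.9
```

```bash
python3 - <<'E'
from h import *
favg(6)
E
```

```text
F avg [-0.08  0.88 -4.09] z [ 0.4976 -0.0626  0.0238]
```

Call:
{"fn": "move_arm", "kwargs": {"linear": [[0.025,0,0],[0.025,0,0],[0,0,0]], "angular": [[0,0,0],[0,0,0],[0,0,0]]}}

```text
time: 21.9
eef_pos: [0.4976, -0.0622, 0.0239]
ee_rot: [2.068, 2.363, -0.0]
force: [-0.9, -2.6, -3.0]
opening: 0.0297
gripper_force: 29.9
```

```bash
python3 - <<'E'
from h import *
favg(6)
E
```

```text
F avg [-0.22 -2.65 -3.6 ] z [ 0.4976 -0.0618  0.0238]
```

Call:
{"fn": "move_arm", "kwargs": {"linear": [[0.02,0,0],[0,0,0]], "angular": [[0,0,0],[0,0,0]]}}

```text
time: 22.4
eef_pos: [0.4976, -0.0614, 0.0238]
ee_rot: [2.068, 2.363, -0.0]
force: [1.0, -3.6, -4.0]
opening: 0.0297
gripper_force: 29.9
```

```bash
python3 - <<'E'
from h import *
favg(6)
E
```

```text
F avg [ 0.73 -5.38 -4.63] z [ 0.4976 -0.0614  0.0238]
```

Call:
{"fn": "move_arm", "kwargs": {"linear": [[0.02,0,0],[0,0,0]], "angular": [[0,0,0],[0,0,0]]}}

```text
time: 22.9
eef_pos: [0.4975, -0.0612, 0.0238]
ee_rot: [2.068, 2.363, -0.001]
force: [0.1, -6.3, -4.6]
opening: 0.0299
gripper_force: 29.9
```

```bash
python3 - <<'E'
from h import *
favg(6)
E
```

```text
F avg [ 0.64 -6.3  -4.88] z [ 0.4975 -0.0612  0.0238]
```

Call:
{"fn": "move_arm", "kwargs": {"linear": [[0.015,0,0],[0,0,0]], "angular": [[0,0,0],[0,0,0]]}}

```text
time: 23.4
eef_pos: [0.4975, -0.0611, 0.0238]
ee_rot: [2.069, 2.362, -0.001]
force: [1.0, -7.4, -4.9]
opening: 0.0298
gripper_force: 29.9
```

```bash
python3 - <<'E'
from h import *
favg(6)
E
```

```text
F avg [ 0.57 -6.6  -4.73] z [ 0.4975 -0.0611  0.0238]
```

Call:
{"fn": "move_arm", "kwargs": {"linear": [[-0.03,0,0],[-0.03,0,0],[-0.02,0,0],[0,0,0]], "angular": [[0,0,0],[0,0,0],[0,0,0],[0,0,0]]}}

```text
time: 24.1
eef_pos: [0.4975, -0.0613, 0.0237]
ee_rot: [-2.067, -2.365, -0.001]
force: [1.3, -1.6, -4.7]
opening: 0.0297
gripper_force: 29.9
```

```bash
python3 - <<'E'
from h import *
favg(4)
E
```

```text
F avg [ 1.07 -0.7  -5.91] z [ 0.4975 -0.0613  0.0237]
```

The wedge holds with the push relieved, but about 5 N of the load still hangs on the gripper. I'll lower it onto the bench before the final firming.

Call:
{"fn": "move_arm", "kwargs": {"linear": [[0,0,0.01],[0,0,0.01],[0,0,0]], "angular": [[0,0,0],[0,0,0],[0,0,0]]}}

```text
time: 24.6
eef_pos: [0.4975, -0.0614, 0.0233]
ee_rot: [-2.067, -2.365, -0.001]
force: [1.4, 1.9, -1.1]
opening: 0.03
gripper_force: 30.0
```

```bash
python3 - <<'E'
from h import *
favg(6); print(monitor.get_state()['moment'])
E
```

```text
F avg [ 0.79  2.29 -0.59] z [ 0.4975 -0.0615  0.0233]
[ 0.51943118 -0.13003701 -0.02800385]
```

Call:
{"fn": "move_arm", "kwargs": {"linear": [[0.03,0,0],[0.03,0,0],[0.02,0,0],[0,0,0]], "angular": [[0,0,0],[0,0,0],[0,0,0],[0,0,0]]}}

```text
time: 25.3
eef_pos: [0.4974, -0.0612, 0.0233]
ee_rot: [2.069, 2.362, -0.001]
force: [1.8, -3.8, 1.5]
opening: 0.0301
gripper_force: 29.9
```

```bash
python3 - <<'E'
from h import *
favg(4)
E
```

```text
F avg [ 1.   -4.98  1.19] z [ 0.4974 -0.0608  0.0233]
```

Call:
{"fn": "move_arm", "kwargs": {"linear": [[0.02,0,0],[0.02,0,0],[0,0,0]], "angular": [[0,0,0],[0,0,0],[0,0,0]]}}

```text
time: 25.8
eef_pos: [0.4973, -0.0604, 0.0233]
ee_rot: [2.069, 2.361, -0.001]
force: [1.1, -7.4, 1.4]
opening: 0.0297
gripper_force: 29.9
```

```bash
python3 - <<'E'
from h import *
favg(6)
E
```

```text
F avg [ 0.96 -6.84  1.3 ] z [ 0.4973 -0.0604  0.0233]
```

Call:
{"fn": "move_arm", "kwargs": {"linear": [[0.025,0,0],[0,0,0]], "angular": [[0,0,0],[0,0,0]]}}

```text
time: 26.3
eef_pos: [0.4972, -0.0602, 0.0233]
ee_rot: [2.069, 2.361, -0.002]
force: [-0.2, -8.0, -0.2]
opening: 0.0296
gripper_force: 29.9
```

```bash
python3 - <<'E'
from h import *
favg(6);tilt(snap('scene'),snap('top'))
E
```

```text
F avg [ 1.   -8.23  0.73] z [ 0.4973 -0.0602  0.0233]
scene [[313.79998779296875, 228.5], [308.29998779296875, 279.20001220703125], [413.6000061035156, 283.79998779296875], [411.3999938964844, 231.6999969482422]] top [[345.0, 240.60000610351562], [336.20001220703125, 186.60000610351562], [252.10000610351562, 199.8000030517578], [259.8999938964844, 253.8000030517578]]
z mm [67.5 63.7 64.4 70.7] err [0.7 2.1 3.3 1.2] centre [0.5798 0.1224 0.0666] slope x,y [-0.0316  0.008 ]
```

Force is at 8.2 N and the attitude is steady, so it is firm. Relieve and release.

Call:
{"fn": "move_arm", "kwargs": {"linear": [[-0.03,0,0],[-0.03,0,0],[-0.02,0,0],[0,0,0]], "angular": [[0,0,0],[0,0,0],[0,0,0],[0,0,0]]}}

```text
time: 27.1
eef_pos: [0.4973, -0.0602, 0.0233]
ee_rot: [2.069, 2.364, 0.0]
force: [0.2, -2.9, 2.2]
opening: 0.0298
gripper_force: 30.0
```

```bash
python3 - <<'E'
from h import *
favg(4)
E
```

```text
F avg [-0.15 -4.65  3.3 ] z [ 0.4973 -0.0603  0.0233]
```

Call:
{"fn": "move_arm", "kwargs": {"linear": [[-0.02,0,0],[-0.02,0,0],[0,0,0]], "angular": [[0,0,0],[0,0,0],[0,0,0]]}}

```text
time: 27.6
eef_pos: [0.4973, -0.0603, 0.0232]
ee_rot: [-2.067, -2.365, -0.001]
force: [-0.3, -1.0, 5.1]
opening: 0.0301
gripper_force: 30.0
```

```bash
python3 - <<'E'
from h import *
favg(4)
E
```

```text
F avg [ 0.06 -0.82  5.63] z [ 0.4973 -0.0603  0.0232]
```

Call:
{"fn": "move_arm", "kwargs": {"linear": [[0,0,0],[0,0,0],[0,0,0],[0,0,0],[0,0,0]], "angular": [[0,0,0],[0,0,0],[0,0,0],[0,0,0],[0,0,0]], "hand": 0.7}}

```text
time: 28.3
eef_pos: [0.4971, -0.0611, 0.023]
ee_rot: [-2.068, -2.364, 0.0]
force: [-0.3, -0.3, -0.1]
opening: 0.0646
gripper_force: 0.0
```

Call:
{"fn": "move_arm", "kwargs": {"linear": [[0,0,-0.2],[0,0,-0.4],[0,0,-0.6],[0,0,-0.6],[0,0,-0.6],[0,0,-0.6],[-0.5,0,-0.6],[-0.7,0,-0.4],[-0.7,0,0],[-0.7,0,0],[-0.7,0,0],[-0.4,0,0]], "angular": [[0,0,0],[0,0,0],[0,0,0],[0,0,0],[0,0,0],[0,0,0],[0,0,0],[0,0,0],[0,0,0],[0,0,0],[0,0,0],[0,0,0]]}}

```text
time: 29.5
eef_pos: [0.5122, -0.1734, 0.1443]
ee_rot: [2.069, 2.361, 0.0]
force: [0.2, -0.7, -0.2]
opening: 0.0659
gripper_force: 0.0
```

Call:
{"fn": "move_arm", "kwargs": {"linear": [[-0.7,0,0],[-0.7,0,0],[-0.7,0,0],[-0.7,0,0],[-0.4,0,0],[0,0,0]], "angular": [[0,0,0],[0,0,0],[0,0,0],[0,0,0],[0,0,0],[0,0,0]]}}

```text
time: 30.1
eef_pos: [0.5247, -0.2681, 0.1435]
ee_rot: [2.071, 2.361, -0.001]
force: [-0.1, -0.3, -0.8]
opening: 0.0657
gripper_force: 0.0
```

```bash
python3 - <<'E'
from h import *
a,b=snap('scene'),snap('top');tilt(a,b);print(monitor.get_state()['force'])
R=lambda im,x,y,w,h,W,H:cv2.resize(im[y:y+h,x:x+w],(W,H),interpolation=cv2.INTER_CUBIC)
cv2.imwrite('pics/c7.png',np.hstack([R(a,250,180,100,100,400,400),R(b,310,205,100,100,400,400)]))
E
```

```text
scene [[313.79998779296875, 228.5], [308.29998779296875, 279.20001220703125], [413.6000061035156, 283.79998779296875], [411.3999938964844, 231.6999969482422]] top [[345.0, 240.60000610351562], [336.20001220703125, 186.60000610351562], [252.1999969482422, 199.6999969482422], [259.79998779296875, 253.8000030517578]]
z mm [67.4 63.7 64.5 70.6] err [0.7 2.1 3.2 1.4] centre [0.5798 0.1224 0.0665] slope x,y [-0.031   0.0081]
[-0.07157176  0.64288792  0.34245976]
```

View pics/c7.png

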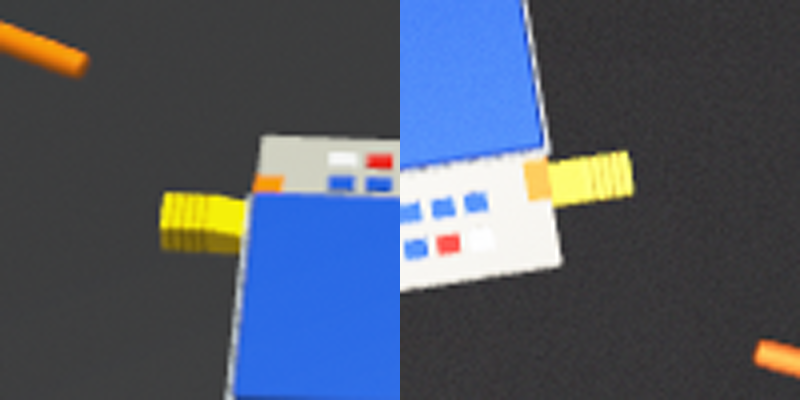

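The wedge sits square under the tape (top crop (590,180), tape (538,180)), and the scale's attitude did not change on release. Handing in.

```bash
python3 -c "
from rig import workorder
print(workorder.close_job())"
```

```text
the job is handed in; nothing more can be done
None
```

The job is handed in: the yellow wedge is under the scale's right-hand edge at the orange tape and released. The push force rose from about 2 N to 8 N, which I took as all three good feet and the wedge carrying; levelness was judged from that, as the cameras are too coarse to confirm it.

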